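# Reload the setter's tool holder at the taping machine

### The arm

A 6-joint arm with a two-finger parallel gripper is mounted at the origin on the work surface. World frame = base frame: x ahead of the robot, y to its left, z up, the work surface at z = 0. Lengths are in m, angles in rad, forces in N, time in s.
With the tool pointing down it reaches from about 0.275 to 0.75 m from the base axis. Payload 10.2 kg.
Tool frame: the origin (TCP) lies midway between the tips of the shut fingers; the grasp point (between the pads) lies 19 mm behind it (env.hold_point_z is the distance from the TCP to the grasp point, in m); z points along the fingers, y is the line along which they close (so a half turn about z gives the same grasp; the last joint's range is limited). The gripper opens to 85 mm and grips with 20 to 120 N. Pads are 22 mm wide; open, the fingers measure 114 mm over their backs; the gripper's body (76 mm by 85 mm) begins 54 mm behind the grasp point. The pads swing forward as they close: fully open they stand 13 mm farther back than shut.
Start: joints at [1.064, 0.313, 1.498, -0, 1.331, -0.223], TCP at [0.147, 0.504, 0.231] pointing down, gripper open.
Joint ranges: [-2.94, 2.94], [-0.97, 2.17], [0.19, 2.56], [-1.23, 4.37], [0.02, 3.11], [-2.88, 2.88]. Speed limits (rad/s): [2.39, 2.39, 3.01, 3.14, 3.14, 3.14].

### API

Orientations are given as a unit quaternion [x, y, z, w].
In Python, from bench import env, kinematics, monitor, eyes, job gives the robot as it stands. The module is installed in compiled form; this text tells all that it offers. Calls block until the motion is done:
- env.reach(position, orientation): joint-space move of the TCP to a pose.
- env.movel(position, velocity=0.15, frame=None, guard=None): straight line of the TCP; frame=None keeps the orientation; velocity is the mean speed in m/s. With guard (N) it stops when the force on the tool has changed by that much, and returns True; else False.
- env.set_joints(angles): joint-space move.
- env.release() and env.close_gripper(effort=None): open the fingers fully, or close them until they stop; effort is the grip in N (None keeps the last).
- env.hold(seconds).
- kinematics.ik(position, orientation): joint angles nearest the present ones, or None.
- monitor.sense(): the state.
- eyes.grab_frame(name): name is "side" or "top" or "wrist"; returns a dict with "frame" (420x560x3 uint8, red, green, blue), "mtx" (3x3 intrinsics, pixels), "view" (4x4, takes a point from world to camera coordinates). Camera axes: x right, y down, z forward; pixel columns grow to the right and rows downward; lengths in m; the calibration is good to about 2 mm. A picture is of the moment at which its call begins. There is no depth.
A pose or a line that the arm cannot do raises env.MotionError and nothing moves.
- job.hand_in(): hands the job in; it is judged then, once.
The state is a dict: "clock": time; "joints": joint angles; "qvel": joint speeds; "joint_efforts": joint torques, N m; "position": TCP position; "ee_rot": TCP orientation; "contact_force": force on the tool from outside, world axes, zero at the start; "ft_torque": the same for the moment, N m; "finger_gap": opening from 0.0 (shut) to 1.0 (fully open); "gripper_force": force on a finger pad.
Only numpy, scipy, OpenCV 4.12 (cv2) and the standard library are available. Lean on these libraries where they do the work, as an engineer would, in place of code of your own. Each camera call takes 0.05 s, during which the arm holds its last target. There are 200 camera calls.

### The job

Get the machine setter's tool holder ready: nest the loose steel cup fully home in the matching cup that stands on the square base plate, then stand the screwdriver (blade down) and the spanner (either end down) in the nested cup so that both reach well down into it. Leave the holder standing about where it is, and leave the bowl, the bin and the reel alone.

Things in the scene. Friction and masses are not known exactly. Their poses are not given: they have to be found in the camera images.
- holder: tool holder: a square dark steel base plate 110 x 110 x 10 mm, on its middle an open steel cup (same shape as the loose cup) fixed upright. Loose on the bench, 0.9 kg. Origin: centre of the plate's underside; z up. The cup's foot is at z = 10 mm, its rim at z = 106 mm.
- holder_rim (a point): centre of the mouth of the holder's cup, at rim height (106 mm above the bench); inner diameter there 62 mm
- cup: loose upright steel stacking cup, 0.14 kg, 96 mm high, wall 3, floor 4 mm. Outside diameter 44 mm at the foot, 56 mm at z = 53 mm, then a shoulder to 68 mm at z = 56 mm and a straight 68 mm band up to the rim. Origin: centre of the underside; z to the mouth. Nested home, the shoulder sits on the holder's rim: origin 52 mm above the holder's origin, rim 148 mm above the bench; 3 mm radial play
- cup_rim (a point): centre of the mouth of the loose cup at rim height; inner diameter 62 mm, narrowing to 38 mm at the cup's floor
- spanner: flat double open-ended steel spanner lying on the bench, 170 mm long, 8 mm thick, shank 14 mm wide, jaws 28 mm wide at both ends, about 0.11 kg. Origin: middle of its length on the underside; x along its length, z up as it lies.
- spanner_end_a (a point): end of the spanner at x = +85 mm, mid-thickness
- spanner_end_b (a point): end of the spanner at x = -85 mm, mid-thickness
- screwdriver: screwdriver lying on the bench, 193 mm long, about 0.1 kg: black square handle 24 x 24 mm from x = -95 to -15 mm, a 16 mm wide neck to x = -1 mm, then a round steel blade 8 mm thick to the tip at x = +98 mm; the axis is 12 mm above the bench. Origin: on the handle's underside plane below the axis; x towards the tip, z up as it lies.
- screwdriver_tip (a point): tip of the screwdriver's blade
- bowl: bystander: wide steel bowl, 200 mm in diameter, 65 mm high; origin at the centre of the underside
- bin: bystander: open orange plastic bin 120 x 170 x 60 mm; origin at the centre of the underside
- reel: bystander: tape reel lying flat, 110 mm in diameter, 24 mm high; origin at the centre of the underside
Mind the look-alikes: they are no part of the job. Several things look just like the screwdriver: the one meant starts farthest to the robot's left.

How it is judged:
On the way:
1. the loose cup is nested fully home and upright in the holder's cup (z of cup in the frame of holder between 0.048 and 0.056 m and horizontal distance between cup and holder below 0.006 m and angle between the z axis of cup and the z axis of holder, either way round below 0.08 rad), for 0.2 s.
At the end, for the whole second after the job is handed in: The loose cup is home in the holder (shoulder within 4 mm of home, centred within 6 mm, aligned within 0.08 rad); the holder stands upright; the screwdriver tip and one spanner end are in the cup, less than 45 mm above its underside; all at rest (all of step 1 and angle between cup's own z axis and vertical below 0.1 rad and angle between holder's own z axis and vertical below 0.05 rad and height (world z) of holder below 0.005 m and z of screwdriver_tip in the frame of cup between -0.002 and 0.045 m and horizontal distance between screwdriver_tip and cup below 0.032 m and ((z of spanner_end_a in the frame of cup between -0.002 and 0.045 m and horizontal distance between spanner_end_a and cup below 0.032 m) or (z of spanner_end_b in the frame of cup between -0.002 and 0.045 m and horizontal distance between spanner_end_b and cup below 0.032 m)) and linear speed of each of cup, spanner, screwdriver below 0.02 m/s); the robot touches nothing.
It fails at once if the holder is shoved more than 60 mm away or tipped (distance of holder from where it was at the start of the episode above 0.06 m or angle between holder's own z axis and vertical above 0.35 rad).
It fails at once if the bowl, the bin or the reel is moved more than 25 mm (distance of any of bowl, bin, reel from where it was at the start of the episode above 0.025 m).
It also fails if it takes over 72 s, if anything falls off the work surface, if the arm or the gripper's body presses on something with over 40 N, if the wrist force passes 120 N, or if a joint passes its speed limit or range.

## Working session

There is one attempt and no reset: what is moved stays moved. The work goes in short steps, each a Python script; the robot and the scene stay as the last script left them, time stands still between calls to the robot, and variables do not carry over. Pictures are saved under pics/ and viewed, at most 10 in all, crops included, and the job is handed in when it is done.

```bash
mkdir -p pics; cat > h.py <<'E'
import numpy as np, cv2
from bench import env, kinematics, monitor, eyes, job
from scipy.spatial.transform import Rotation as R
def grab(n, save=None):
    f=eyes.grab_frame(n)
    if save: cv2.imwrite('pics/'+save+'.png', f['frame'][:,:,::-1])
    return f
def ray(f,px,z):
    K=np.array(f['mtx']);V=np.array(f['view'])
    d=V[:3,:3].T@np.linalg.solve(K,[px[0],px[1],1]); c=-V[:3,:3].T@V[:3,3]
    return c+d*(z-c[2])/d[2]
def proj(f,p):
    K=np.array(f['mtx']);V=np.array(f['view'])
    q=K@(V[:3,:3]@np.asarray(p)+V[:3,3]); return q[:2]/q[2]
def down(yaw): # fingers close along direction yaw+90deg ; tool x... z down
    return (R.from_euler('z',yaw)*R.from_euler('x',np.pi)).as_quat()
E
python3 - <<'E'
from h import *
a=grab('top','top0');b=grab('side','side0')
for f in (a,b):
    V=np.array(f['view']);print(-V[:3,:3].T@V[:3,3]);print(f['mtx'])
s=monitor.sense();print(s)
E
```

```text
[ 0.36187945 -0.17918949  1.1539055 ]
[[396.21277476   0.         279.92765892]
 [  0.         396.21277476 206.42447941]
 [  0.           0.           1.        ]]
[0.35164661 0.61751857 0.80098935]
[[388.36998385   0.         276.70261099]
 [  0.         388.36998385 208.84515298]
 [  0.           0.           1.        ]]
{'clock': 0.1, 'joints': array([ 1.06359250e+00,  3.13363798e-01,  1.49834613e+00,  8.76385771e-06,
        1.33103156e+00, -2.23401184e-01]), 'qvel': array([ 0.00111348, -0.00080581, -0.00184675,  0.00120015, -0.0007257 ,
        0.00065789]), 'joint_efforts': array([ 2.20851121e-03, -4.12903440e+01, -2.60144019e+01, -2.02455308e-04,
        3.03422472e-03, -2.81279290e-05]), 'position': array([0.14689867, 0.50378746, 0.23081343]), 'ee_rot': array([ 1.41426590e-01,  9.89948579e-01, -5.34996958e-04, -2.09176279e-04]), 'contact_force': array([-0.60459452, -0.24213278, -0.2483518 ]), 'ft_torque': array([-0.04467354,  0.00109593,  0.00370968]), 'gripper_force': 0.0, 'finger_gap': 1.0010786291965295}
```

View pics/top0.png

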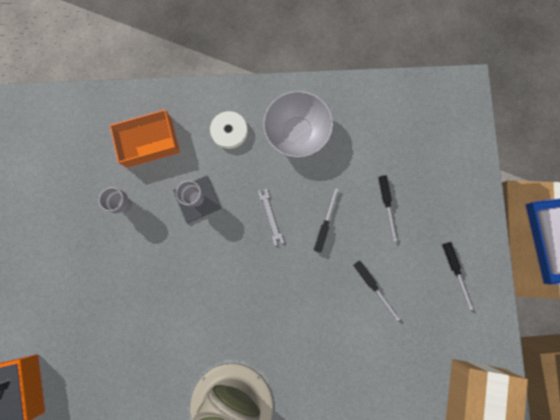

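View pics/side0.png

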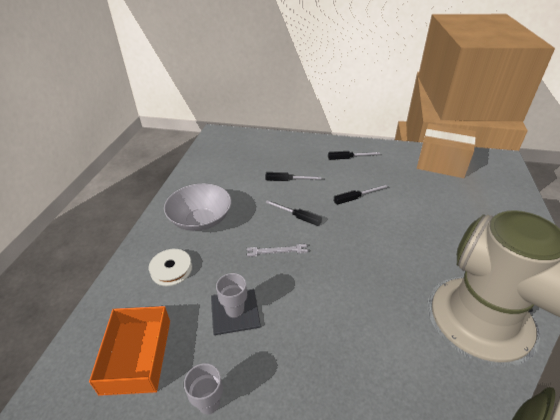

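Top view: four screwdriver look-alikes at (327,221), (388,208), (377,290) and (458,275). Left is image-left (+y), so the one meant is at (327,221). The loose cup is at (112,200), the holder at (195,198) and the spanner at (271,217). I'll check these in a crop.

```bash
python3 - <<'E'
from h import *
f=grab('top')
im=f['frame']
c=im[165:265,90:350][:,:,::-1]
cv2.imwrite('pics/crop0.png',cv2.resize(c,None,fx=3,fy=3,interpolation=cv2.INTER_CUBIC))
for n,p,z in [('base',(232,395),0),('sd',(327,221),.012),('o1',(388,208),.012),('o2',(377,290),.012),('o3',(458,275),.012),('tip',(337,190),.012),('hend',(318,250),.024),('cup',(112,197),.096),('hold',(188,192),.106),('plate',(199,202),.01),('sp',(271,217),.008),('bowl',(298,124),.065),('reel',(228,129),.02),('bin',(145,138),.06)]:
    print(n,ray(f,p,z).round(3))
hsv=cv2.cvtColor(im,cv2.COLOR_RGB2HSV);g=cv2.cvtColor(im,cv2.COLOR_RGB2GRAY)
print('bg',g[215,300],im[215,300], im[217,271],im[235,322])
E
```

```text
base [ 0.027 -0.001  0.   ]
sd [ 0.499 -0.282  0.012]
o1 [ 0.532 -0.46   0.012]
o2 [ 0.301 -0.413  0.012]
o3 [ 0.336 -0.641  0.012]
tip [ 0.59  -0.315  0.012]
hend [ 0.416 -0.252  0.024]
cup [0.574 0.312 0.096]
hold [0.579 0.099 0.106]
plate [0.568 0.091 0.01 ]
sp [ 0.517 -0.12   0.008]
bowl [ 0.776 -0.207  0.065]
reel [0.786 0.003 0.02 ]
bin [0.753 0.239 0.06 ]
bg 135 [133 136 136] [174 171 179] [52 53 56]
```

View pics/crop0.png

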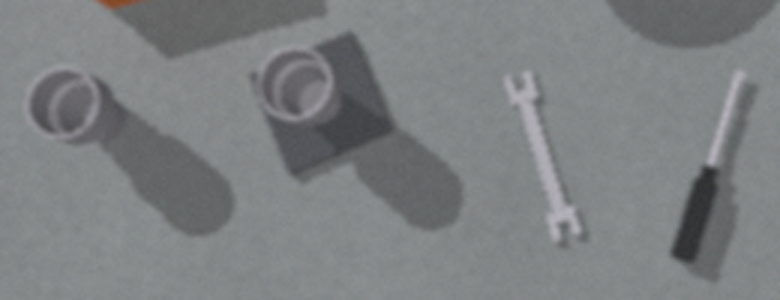

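The crop confirms the choice: it is the leftmost screwdriver, handle at crop (695,215), tip at (741,70). The cup rim centre is (65,104), the holder rim (296,84), and the spanner runs (519,74)–(568,240). Next I'll measure and check that the arm can reach.

```bash
python3 - <<'E'
from h import *
f=grab('top');im=f['frame'];g=cv2.cvtColor(im,cv2.COLOR_RGB2GRAY)
c=lambda x,y:(90+(x+.5)/3-.5,165+(y+.5)/3-.5)
cup=ray(f,c(65,104),.096);hold=ray(f,c(296,84),.106);pl=ray(f,c(323.5,104),.01)
print('cup',cup.round(4),'hold',hold.round(4),'plate',pl.round(4))
def big(m,box):
    z=np.zeros(m.shape,np.uint8);x0,y0,x1,y1=box;z[y0:y1,x0:x1]=m[y0:y1,x0:x1]*255
    cs,_=cv2.findContours(z,cv2.RETR_EXTERNAL,cv2.CHAIN_APPROX_NONE);return max(cs,key=cv2.contourArea)
def axis(cn,z):
    (cx,cy),(w,h),a=cv2.minAreaRect(cn);b=cv2.boxPoints(((cx,cy),(w,h),a))
    e=[(b[0]+b[1])/2,(b[2]+b[3])/2] if np.linalg.norm(b[0]-b[1])<np.linalg.norm(b[1]-b[2]) else [(b[1]+b[2])/2,(b[3]+b[0])/2]
    P=[ray(f,p,z) for p in e];return P,np.linalg.norm(P[0]-P[1]),(w,h)
for n,m,box,z in [('sp',g>150,(250,180,297,255),.008),('handle',g<75,(305,205,340,265),.02),('blade',g>150,(318,180,350,225),.012)]:
    P,L,_=axis(big(m,box),z);print(n,P[0].round(4),P[1].round(4),round(L,4),'ang',np.degrees(np.arctan2(*(P[0]-P[1])[[1,0]])).round(1))
for s in (1,-1):
  for ph in range(-90,120,20):
    ok=[]
    for a,dz in ((18,.21),(18,.30),(8,.24),(8,.34)):
      p=np.radians(ph);a=np.radians(a);d=np.array([np.cos(p),np.sin(p),0]);u=np.array([0,0,1])*np.cos(a)+d*np.sin(a)
      z=d*np.cos(a)-np.array([0,0,1])*np.sin(a);x=-s*u;y=np.cross(z,x)
      q=kinematics.ik(np.array([hold[0],hold[1],dz])+.005*z,R.from_matrix(np.c_[x,y,z]).as_quat())
      ok.append(None if q is None else np.round(q,2).tolist())
    if all(ok): print(s,ph,ok[0],ok[3])
E
```

```text
cup [0.5674 0.314  0.096 ] hold [0.577 0.098 0.106] plate [0.5757 0.0959 0.01  ]
sp [ 0.6004 -0.0947  0.008 ] [ 0.4398 -0.1395  0.008 ] 0.1667 ang 15.6
handle [ 0.4988 -0.2802  0.02  ] [ 0.4133 -0.25    0.02  ] 0.0907 ang -19.5
blade [ 0.5955 -0.3135  0.012 ] [ 0.5046 -0.2814  0.012 ] 0.0964 ang -19.5
1 -10 [0.07, 0.3, 2.16, 3.55, 0.61, 1.3] [0.07, 0.1, 2.1, 3.64, 0.53, 1.17]
1 10 [-0.18, 0.26, 2.22, 2.57, 0.66, 1.92] [-0.19, 0.04, 2.16, 2.46, 0.59, 2.11]
1 30 [-0.38, 0.3, 2.15, 1.91, 0.91, 2.25] [-0.4, 0.1, 2.09, 1.86, 0.97, 2.48]
1 50 [-0.47, 0.41, 1.98, 1.51, 1.19, 2.37] [-0.49, 0.24, 1.92, 1.57, 1.32, 2.57]
1 70 [-0.48, 0.54, 1.75, 1.25, 1.46, 2.42] [-0.5, 0.4, 1.69, 1.38, 1.63, 2.61]
1 90 [-0.44, 0.68, 1.49, 1.06, 1.73, 2.43] [-0.45, 0.57, 1.42, 1.24, 1.92, 2.64]
1 110 [-0.36, 0.82, 1.21, 0.91, 2.0, 2.41] [-0.37, 0.74, 1.12, 1.16, 2.2, 2.66]
-1 -10 [0.07, 0.3, 2.16, 3.55, 0.61, -1.84] [0.07, 0.1, 2.1, 3.64, 0.53, -1.97]
-1 10 [-0.18, 0.26, 2.22, 2.57, 0.66, -1.22] [-0.19, 0.04, 2.16, 2.46, 0.59, -1.03]
-1 30 [-0.38, 0.3, 2.15, 1.91, 0.91, -0.89] [-0.4, 0.1, 2.09, 1.86, 0.97, -0.67]
-1 50 [-0.47, 0.41, 1.98, 1.51, 1.19, -0.77] [-0.49, 0.24, 1.92, 1.57, 1.32, -0.57]
-1 70 [-0.48, 0.54, 1.75, 1.25, 1.46, -0.72] [-0.5, 0.4, 1.69, 1.38, 1.63, -0.53]
-1 90 [-0.44, 0.68, 1.49, 1.06, 1.73, -0.71] [-0.45, 0.57, 1.42, 1.24, 1.92, -0.5]
-1 110 [-0.36, 0.82, 1.21, 0.91, 2.0, -0.73] [-0.37, 0.74, 1.12, 1.16, 2.2, -0.48]
```

```bash
python3 - <<'E'
from h import *
cup=np.array([.5674,.3140]);hold=np.array([.5765,.0972])
o=down(np.radians(130))
env.reach([*cup,.17],o)
print(kinematics.ik([*cup,.052],o))
print('g',env.movel([*cup,.052],velocity=.12,guard=12))
s=monitor.sense();print(s['position'],s['contact_force'])
env.close_gripper(60);s=monitor.sense();print(s['finger_gap'],s['gripper_force'],s['clock'],s['contact_force'])
env.movel([*cup,.24],velocity=.2)
grab('side','side1');f=grab('top','top1')
env.movel([*hold,.24],velocity=.2)
f=grab('side');a=f['frame'];b=grab('top')['frame']
cv2.imwrite('pics/v1.png',np.hstack([a[120:420,60:400],b[140:440,90:390]])[:,:,::-1])
print(monitor.sense()['clock'],monitor.sense()['joints'])
E
```

```text
[ 0.32513562  0.7544761   1.2833606   0.          1.10375595 -0.37299608]
g False
[0.56781909 0.31417637 0.05287698] [-0.13936643  0.55428213 -0.15652567]
0.7963453136983709 66.41993829303829 3.3333 [-0.58134519  0.058086    6.15317282]Traceback (most recent call last):
  File "<stdin>", line 13, in <module>
    return _nx.concatenate(arrs, 1, dtype=dtype, casting=casting)
           ~~~~~~~~~~~~~~~^^^^^^^^^^^^^^^^^^^^^^^^^^^^^^^^^^^^^^^
ValueError: all the input array dimensions except for the concatenation axis must match exactly, but along dimension 0, the array at index 0 has size 300 and the array at index 1 has size 280
```

```bash
python3 - <<'E'
from h import *
a=grab('side')['frame'];b=grab('top')['frame']
cv2.imwrite('pics/v1.png',np.hstack([a[120:420,60:400],b[120:420,90:390]])[:,:,::-1])
s=monitor.sense();print(s['clock'],s['position'],s['contact_force'])
E
```

```text
5.9583 [0.57640898 0.0979181  0.23994721] [-0.4909856   0.06962939 -1.80696485]
```

View pics/v1.png

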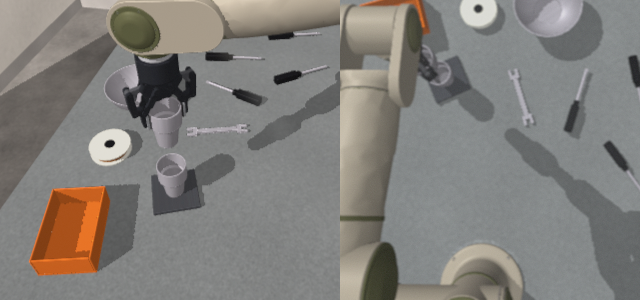

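The picture shows the cup upright in the fingers at crop (165,120), above the holder cup at (172,165). I'll nest it now.

```bash
python3 - <<'E'
from h import *
hold=np.array([.5765,.0972])
env.movel([*hold,.16],velocity=.15,guard=15)
g=env.movel([*hold,.100],velocity=.05,guard=12)
s=monitor.sense();print(g,s['position'],s['contact_force'])
env.release();env.hold(.2)
s=monitor.sense();print(s['position'],s['contact_force'],s['clock'])
env.movel([*hold,.22],velocity=.25)
a=grab('side')['frame'];b=grab('wrist')['frame']
cv2.imwrite('pics/v2.png',np.hstack([cv2.resize(a[240:350,180:290],(420,420)),b[:, 90:470]])[:,:,::-1])
# plan tool picks
cen={'sp':np.array([.5201,-.1171]),'sd':np.array([.504,-.2825])}
p=np.radians(70)
for n,ang in(('sp',15.6),('sd',-19.5)):
  for yaw in (ang,ang+180):
    q=kinematics.ik([*cen[n],.1],down(np.radians(yaw)));print(n,yaw,None if q is None else np.round(q,2))
print(monitor.sense()['joints'].round(2))
E
```

```text
True [0.57707592 0.09734731 0.10574887] [1.60951415 1.78607749 4.09724303]
[0.57615165 0.09724971 0.10477943] [-0.47211769 -0.1456359  -0.31142904] 8.1667
sp 15.6 [-0.44  0.47  1.64 -0.    1.03  0.86]
sp 195.6 [-0.44  0.47  1.64  0.    1.03 -2.28]
sd -19.5 [-0.71  0.56  1.5  -0.    1.09  1.2 ]
sd 160.5 [-0.71  0.56  1.5   0.    1.09 -1.94]
[-0.03  0.46  1.33  0.    1.36 -0.73]
```

View pics/v2.png

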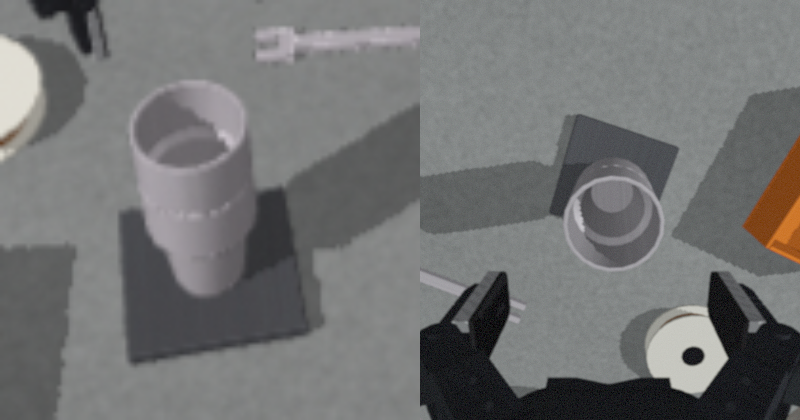

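The cup is nested: in the side crop its shoulder sits on the holder rim at (195,212). In the wrist view the mouth is at frame (283,224). Next is the spanner.

```bash
cat >> h.py <<'E'
PH=np.radians(70);D=np.array([np.cos(PH),np.sin(PH),0])
def tilt(a): # object axis u leaning to D by a deg; tool pose with object's bottom along +tool x
    a=np.radians(a);u=np.array([0,0,1])*np.cos(a)+D*np.sin(a)
    z=D*np.cos(a)-np.array([0,0,1])*np.sin(a);x=-u
    return u,z,R.from_matrix(np.c_[x,np.cross(z,x),z]).as_quat()
def tcp(B,a,L,off): # B bottom point, L grip to bottom, off = object axis ahead of TCP along tool z
    u,z,o=tilt(a);return np.asarray(B)+u*L-z*off,o
E
python3 - <<'E'
from h import *
f=grab('wrist');print('cup',ray(f,(283,223.5),.148))
yaw=np.radians(15.6);e=np.array([np.cos(yaw),np.sin(yaw)]);g=np.array([.5201,-.1171])-.038*e
o=down(yaw);env.reach([*g,.12],o)
f=grab('wrist');w=f['frame'];s=monitor.sense();print(s['clock'])
print(env.movel([*g,.002],velocity=.12,guard=10))
env.close_gripper(100);s=monitor.sense();print(s['position'],s['finger_gap']*85,s['gripper_force'])
env.movel([*g,.30],velocity=.25)
b=grab('side')['frame'];c=grab('wrist')['frame']
cv2.imwrite('pics/v3.png',np.hstack([x[:,90:350] if 0 else cv2.resize(x,(400,300)) for x in (w,b)])[:,:,::-1])
print(monitor.sense()['clock'])
E
```

```text
cup [0.57875042 0.10083645 0.148     ]
10.35
False
[ 0.48364321 -0.12741344  0.00246447] 9.879328805605436 98.13229015023353
13.6167
```

View pics/v3.png

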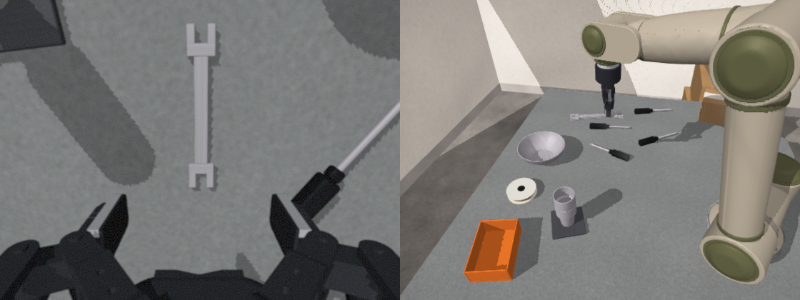

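The spanner is held level at (597,117) in the side picture. I'll turn it upright and insert it.

```bash
python3 - <<'E'
from h import *
C=np.array([.5775,.099,0]);a=18;u=tilt(a)[0]
B=C-.007*D+np.array([0,0,.076])
P1,o=tcp(B,a,.123,-.0015);P0=P1+u*.13
print(P1,P0,kinematics.ik(P0,o).round(2),kinematics.ik(P1,o).round(2))
env.reach(P0,o)
s=monitor.sense();print(s['clock'],s['position'])
fs,ft=grab('side'),grab('top')
for f in(fs,ft): print('exp bottom',proj(f,B+u*.13).round(),'top',proj(f,B+u*.3).round(),'rim',proj(f,C+[0,0,.148]).round())
cv2.imwrite('pics/v4.png',np.hstack([cv2.resize(fs['frame'][140:350,130:340],(400,400)),cv2.resize(ft['frame'][120:260,140:280],(400,400))])[:,:,::-1])
E
```

```text
[0.58859365 0.12947956 0.19251643] [0.60233336 0.16722909 0.31615377] [-0.34  0.4   1.63  1.29  1.43  2.71] [-0.42  0.57  1.75  1.29  1.41  2.4 ]
15.275 [0.60233529 0.16708268 0.31616858]
exp bottom [217. 267.] top [186. 224.] rim [229. 273.]
exp bottom [166. 181.] top [118. 156.] rim [184. 189.]
```

View pics/v4.png

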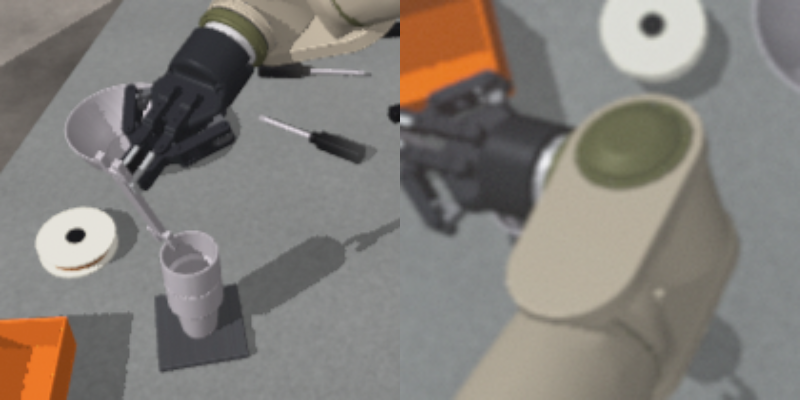

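The spanner is upright in the grip. Its lower jaw is at crop (166,240), against a prediction of (166,242), just above the mouth. Inserting it.

```bash
python3 - <<'E'
from h import *
C=np.array([.5775,.099,0]);a=18;u,z,_=tilt(a)
B=C-.007*D+np.array([0,0,.076])
P1,o=tcp(B,a,.123,-.0015)
g=env.movel(P1,velocity=.12,guard=10)
s=monitor.sense();print(g,s['position']-P1,s['contact_force'],s['clock'])
if not g:
    env.release();env.hold(.3)
    env.movel(s['position']-z*.13,velocity=.2)
    fs=grab('side');ft=grab('top');print(monitor.sense()['clock'])
    cv2.imwrite('pics/v5.png',np.hstack([cv2.resize(fs['frame'][190:350,150:310],(400,400)),cv2.resize(ft['frame'][120:260,140:280],(400,400))])[:,:,::-1])
E
```

```text
False [0.00017403 0.00011596 0.00061302] [0.17912397 0.39155772 0.24473286] 16.6083
18.525
```

View pics/v5.png

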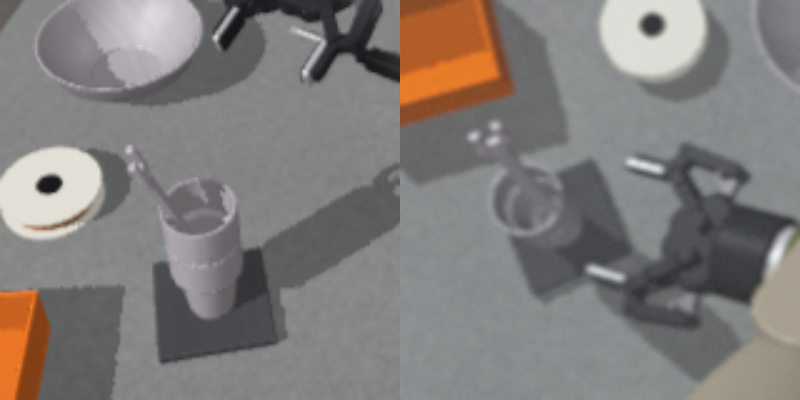

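The spanner stands in the cup, with its top jaw at side (203,252) and top-camera (171.5,167). I'll triangulate its lean, then pick the screwdriver.

```bash
python3 - <<'E'
from h import *
fs=grab('side');ft=grab('top')
M=[np.array(f['mtx'])@np.array(f['view'])[:3] for f in(fs,ft)]
X=cv2.triangulatePoints(M[0],M[1],np.array([[203.],[252]]),np.array([[171.5],[167]]));print('sp top',(X[:3]/X[3]).ravel().round(3))
# rim of cup from top view bbox crop (488..567,160..240)
print('cup',ray(ft,(140+127.5/2.857-.3,120+200/2.857-.3),.148).round(4))
yaw=np.radians(-19.5);e=np.array([np.cos(yaw),np.sin(yaw)])
tip=np.array([.5955,-.3135]);hend=np.array([.4133,-.25])
print(np.linalg.norm(tip-hend))
mid=(tip+hend)/2; g=mid-e*(.163-.0965)
print('grip',g)
env.movel(monitor.sense()['position']+[0,0,.12],velocity=.25)
o=down(yaw);env.reach([*g,.12],o)
print(env.movel([*g,.004],velocity=.12,guard=10))
env.close_gripper(100);s=monitor.sense();print(s['position'],s['finger_gap']*85,s['gripper_force'])
env.movel([*g,.34],velocity=.25)
P0,o=tcp(np.array([.5775,.099,.21])-.012*D,8,.163,s['position'][2]-.012)
print(P0,kinematics.ik(P0,o).round(2),monitor.sense()['joints'].round(2),monitor.sense()['clock'])
E
```

```text
sp top [0.622 0.111 0.218]
cup [0.5766 0.0975 0.148 ]
0.19294841279471572
grip [ 0.44171434 -0.25955184]
False
[ 0.44191545 -0.25975547  0.0044895 ] 21.659594415656578 98.4753406047821
[0.5836983  0.1160297  0.37036844] [-0.47  0.36  1.65  1.39  1.62  2.69] [-0.76  0.23  1.33 -0.    1.59  1.15] 23.825
```

The spanner leans towards about +16° azimuth, so I'll bring the screwdriver in along about 18°, on the near side.

```bash
sed -i 's/^PH=.*;D=/PH=np.radians(18);D=/' h.py; python3 - <<'E'
from h import *
C=np.array([.577,.0985,0]);a=5;u,z,_=tilt(a)
B=C-.012*D+np.array([0,0,.062])
P1,o=tcp(B,a,.163,-.0075);P0=P1+u*.16
print(P1,P0,kinematics.ik(P0,o),kinematics.ik(P1,o))
env.reach(P0,o)
s=monitor.sense();print(s['clock'],s['position']-P0,s['joints'].round(2))
fs,ft=grab('side'),grab('top')
for f in(fs,ft): print('exp tip',proj(f,B+u*.16).round(),'hend',proj(f,B+u*.353).round(),'rim',proj(f,C+[0,0,.148]).round())
cv2.imwrite('pics/v6.png',np.hstack([cv2.resize(fs['frame'][110:350,110:350],(400,400)),cv2.resize(ft['frame'][120:260,140:280],(400,400))])[:,:,::-1])
E
```

```text
[0.58620418 0.10149062 0.22372607] [0.59946658 0.10579984 0.38311722] [-0.25432911  0.03634066  2.06427983  2.14778009  0.6943719   2.38323402] [-0.27734336  0.3738395   2.24514988  2.4516075   1.06067656  1.89539407]
25.6833 [ 0.00018782 -0.00019329  0.00015434] [-0.25  0.04  2.06  2.15  0.69  2.38]
exp tip [225. 250.] hend [204. 174.] rim [230. 273.]
exp tip [176. 183.] hend [144. 153.] rim [184. 190.]
```

View pics/v6.png

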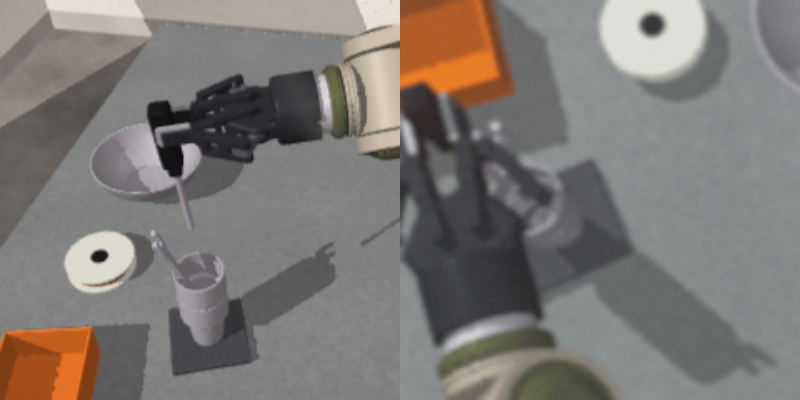

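The screwdriver hangs tip-down at crop (192,231), against a prediction of (192,233). Inserting it.

```bash
python3 - <<'E'
from h import *
C=np.array([.577,.0985,0]);a=5;u,z,_=tilt(a)
B=C-.012*D+np.array([0,0,.062])
P1,o=tcp(B,a,.163,-.0075)
g=env.movel(P1,velocity=.1,guard=8)
s=monitor.sense();print(g,s['position']-P1,s['contact_force'],s['clock'])
if (s['position']-P1)[2]<.02:
    env.release();env.hold(.3)
    env.movel(s['position']-z*.13,velocity=.2)
    env.movel(s['position']-z*.13+[0,0,.1],velocity=.2);env.hold(.5)
    fs=grab('side');ft=grab('top');print(monitor.sense()['clock'])
    cv2.imwrite('pics/v7.png',np.hstack([cv2.resize(fs['frame'][190:350,150:310],(400,400)),cv2.resize(ft['frame'][120:260,140:280],(400,400))])[:,:,::-1])
E
```

```text
False [9.71149225e-05 2.16322083e-05 5.41851737e-04] [-0.04774475 -0.70967648 -0.15679741] 27.5333Traceback (most recent call last):
  File "<stdin>", line 9, in <module>
bench.MotionError: the arm cannot follow that straight line within its joint ranges
```

```bash
python3 - <<'E'
from h import *
z=tilt(5)[1];p=monitor.sense()['position']
for L in (.1,.08,.06,.045):
    try: env.movel(p-z*L,velocity=.1); print('back',L);break
    except env.MotionError: pass
p=monitor.sense()['position']
for v in ([0,0,.12],[0,0,.08]):
    try: env.movel(p+np.array(v),velocity=.15); print('up',v);break
    except env.MotionError: pass
env.hold(.5)
fs=grab('side');ft=grab('top');print(monitor.sense()['clock'])
cv2.imwrite('pics/v7.png',np.hstack([cv2.resize(fs['frame'][190:350,150:310],(400,400)),cv2.resize(ft['frame'][120:260,140:280],(400,400))])[:,:,::-1])
E
```

```text
back 0.1
up [0, 0, 0.12]
31.1667
```

View pics/v7.png

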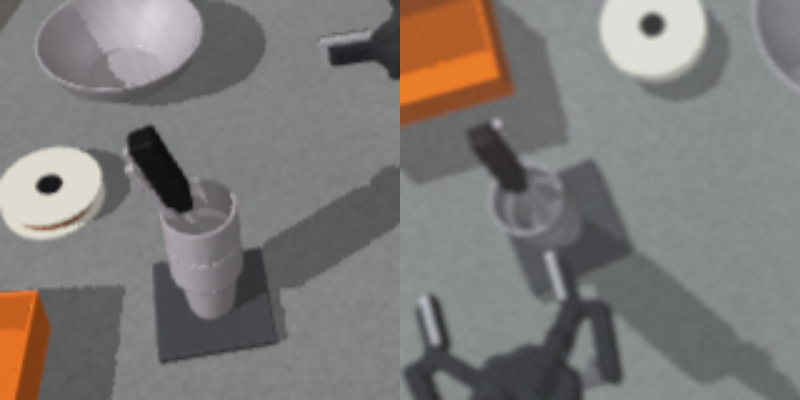

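Both tools stand in the cup, with the screwdriver handle end at side (206,242) and top-camera (169,165). I'll check its depth and that everything is at rest.

```bash
python3 - <<'E'
from h import *
fs=grab('side');ft=grab('top')
M=[np.array(f['mtx'])@np.array(f['view'])[:3] for f in(fs,ft)]
t=lambda a,b:(lambda X:(X[:3]/X[3]).ravel())(cv2.triangulatePoints(M[0],M[1],np.array(a,float).reshape(2,1),np.array(b,float).reshape(2,1)))
H=t((206.4,242),(168.7,164.8));N=t((150+180/2.5,190+208/2.5),(140+114/2.857,120+187/2.857))
print(H.round(3),N.round(3),np.linalg.norm(H-N).round(3))
u=(H-N)/np.linalg.norm(H-N);print('tip',(H-.193*u).round(3))
env.hold(.5);f2=grab('side')
d=cv2.absdiff(fs['frame'],f2['frame'])[190:350,150:310];print('diff',d.max(),(d>25).sum(),monitor.sense()['contact_force'])
E
```

```text
[0.615 0.108 0.247] [0.589 0.108 0.154] 0.096
tip [0.562 0.107 0.061]
diff 23 0 [-1.08804299  0.64128677 -0.30131022]
```

The tip is at z ≈ 0.061, about 9 mm above the cup's underside, and nothing is moving.

```bash
python3 -c "
from h import *
print(job.hand_in())"
```

```text
the job is handed in; nothing more can be done
None
```

I handed the job in at about 32 s, but the hand-in returned no verdict: the cup is nested home in the holder, and the screwdriver (blade down) and spanner both stand in it at rest, with the holder, bowl, bin and reel where they were in the last pictures.

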